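# Draw up the turnbuckle of a battery pack clamp

## Task

Three batteries stand loosely between the blue end plates of the pack clamp. Turn the turnbuckle above them by its red-tipped cross bar, the top of the bar going away from the robot's base, until both end plates have drawn in and grip the row firmly with no slack left, about an eighth of a turn after they meet the batteries. Leave it tight, and do not knock the other things on the bench about.

Things in the scene. Friction and masses are not known exactly. Their poses are not given: they have to be found in the camera images.
- clamp: Pack clamp fixed to the bench: aluminium base plate 250 x 430 x 12 mm with two guide shafts along its y. Origin at the centre of its underside, on the bench; x points away from the robot across the row, y along the row and the turnbuckle, z up. One rod of the turnbuckle is threaded right-hand, the other left-hand: each full turn draws both end plates in by 10 mm each.
- turnbuckle_mid (a point): Middle of the turnbuckle, on its axis, 175 mm above the bench over the clamp's origin; it stays put. The yellow zinc body is 120 mm long along the clamp's y and 33 to 42 mm thick. A 12 mm steel cross bar passes through its middle, square to the axis; its ends sweep a 124 mm circle in the clamp's x-z plane, 7 mm clear of the batteries below.
- turnbuckle (a joint): Angle of the turnbuckle, rad. 0: bar upright; it grows (tightens) as the top of the bar goes towards the clamp's +x. Starts between 0 and 3.14 and needs 0.6 to 1.2 turns, so several pushes. The pads meet the row at about 6.28; 0.5 to 1 rad more makes it firm. Stays where it is left. At 50 mm from the axis it takes about 6 N when slack, 8 to 12 N when firm.
- plate_left_face (a point): Centre of the rubber pad face of the left (+y) end plate, 59 mm above the bench. 107.5 mm from the clamp's middle when the joint reads 0, 97.5 mm (half the 195 mm row) when it meets the row. The rubber gives about 1 mm at 50 N.
- plate_right_face (a point): The same for the right (-y) end plate.
- plate_left: Left (+y) blue steel end plate, 100 mm high, with bearing blocks, threaded rod, and ears holding the rod's eye; the eye and ears reach 202 mm above the bench, from about 100 to 165 mm from the middle. Slides along the clamp's y. Origin at the foot of its pad face, 12 mm above the bench.
- plate_right: Right (-y) end plate, the same mirrored.
- battery_left: Left battery of the row, dark green case with a black top, 151 (x) x 65 (y, along the row) x 94 mm high, 2.1 kg, standing on the base plate, so its top is 106 mm above the bench. Origin at the centre of its underside.
- battery_middle: Middle battery, the same.
- battery_right: Right battery, the same.
- charger_yellow: Bystander: yellow and black charger 190 x 105 x 55 mm.
- charger_black: Bystander: black charger 170 x 85 x 60 mm.
- tub: Bystander: red plastic bowl, 90 mm wide, 45 mm high.
- spanner: Bystander: steel spanner 170 mm long.
- screwdriver: Bystander: screwdriver 190 mm long.
- spare_battery: Bystander: a fourth, black battery 151 x 65 x 94 mm.
- bar_end_a (a point): Centre of one red ball, 18 mm in diameter, on the end of the cross bar, 53 mm from the axis: the ball that is up when the joint reads 0. It lies from the middle by 53 sin(angle) mm along the clamp's x and 53 cos(angle) mm up.
- bar_end_b (a point): Centre of the equal red ball on the opposite end of the bar.

How it is judged:
By the outcome, as a careful person would: the job done as asked, in the order asked, and still so for the second after the job is handed in, with the robot touching nothing.
It also fails if it takes over 56 s, if anything falls off the work surface, if the arm or the gripper's body presses on something with over 40 N, if the wrist force passes 120 N, or if a joint passes its speed limit or range.

## Robot

A 7-joint arm with a two-finger parallel gripper is mounted at the origin on the work surface. World frame = base frame: x ahead of the robot, y to its left, z up, the work surface at z = 0. Lengths are in m, angles in rad, forces in N, time in s.
With the tool pointing down it reaches from about 0.4 to 0.85 m from the base axis. Payload 10.4 kg.
Tool frame: the origin (TCP) lies between the finger pads; the fingertips stand tcp_to_tips ahead of it and the grasp point (between the pads) lies 8 mm behind it (tcp_to_tips is the distance from the TCP to the fingertips, in m); z points along the fingers, y is the line along which they close (so a half turn about z gives the same grasp; the last joint's range is limited). The gripper opens to 85 mm and grips with 20 to 120 N. Pads are 22 mm wide; open, the fingers measure 114 mm over their backs; the gripper's body (76 mm by 85 mm) begins 54 mm behind the grasp point. The pads swing forward as they close: fully open they stand 13 mm farther back than shut.
Start: joints at [1.115, 0.332, -0.065, 1.46, 0.022, 1.35, -0.088], TCP at [0.262, -0.567, 0.242] pointing down, gripper open.
Joint ranges: [-2.6, 2.6], [-0.5, 2.12], [-1.47, 1.34], [0.16, 2.42], [-1.27, 4.41], [0.06, 2.06], [-2.6, 2.6]. Speed limits (rad/s): [2.22, 2.22, 2.79, 2.79, 3.14, 3.14, 3.14].

## Interface

Orientations are given as a unit quaternion [x, y, z, w].
In Python, from workcell import * gives the robot as it stands.
- The arm moves only by the tool apply_moves, never from a script. Its argument "rows" is a list of rows, each an object of numbers: "x", "y", "z": the shift along the tool's x, y, z in mm; "ax", "ay", "az": the turn, a rotation vector about the tool's x, y, z in degrees; "gripper": the closure, from 0 (fully open) to 1 (shut). A call has 1 to 5 rows; each row shifts and turns the commanded pose from where the row before left it, along the tool's axes as they then stand; what a row does not reach is not made up. A row lasts 1/12 s, in which the tool goes at most 41.7 mm and 7.16 degrees, less where a joint would pass 70% of its speed; a pose out of reach is approached as far as the arm can. A call with a gripper value outside its range is refused whole. The fingers move at their own pace and stop on an object; "newtons" is the grip in N (left out, the last holds). Time passes only in rows, so rows that do not move let the fingers close. It gives the time, the measured TCP pose, the force, the opening and the grip force at its end, in the units of the state.
- get_obs(): the state, without advancing time (a new reading comes with each control period).
- camera(name): name is "side" or "top"; returns a dict with "color" (480x640x3 uint8, red, green, blue), "fov_y" (degrees; the focal length in pixels is half the picture's height over the tangent of half this angle, whatever the lens; pixels are square), "cx", "cy" (the principal point, pixels), "rvec" (rotation vector, rad) and "tvec" (3), from world to camera coordinates, as OpenCV has them. Camera axes: x right, y down, z forward; pixel columns grow to the right and rows downward; lengths in m; the calibration is good to about 2 mm. A picture is of the moment at which its call begins. There is no depth.
- hand_in(): hands the job in; it is judged then, once.
The state is a dict: "clock": time; "joint_pos": joint angles; "joint_velocities": joint speeds; "tau": joint torques, N m; "position": TCP position; "ee_rot": TCP orientation; "ft_force": force on the tool from outside, world axes, zero at the start; "torque": the same for the moment, N m; "grip_width": opening from 0.0 (shut) to 1.0 (fully open); "grasp_force": force on a finger pad.
Only numpy, scipy, OpenCV 4.12 (cv2) and the standard library are available. Lean on these libraries where they do the work, as an engineer would, in place of code of your own. Each camera call takes 0.05 s, during which the arm holds its last target. There are 200 camera calls.

## Working session

There is one attempt and no reset: what is moved stays moved. The work goes in short steps, Python scripts to look and compute and a tool call to move; the robot and the scene stay as the last step left them, time stands still between calls to the robot, and variables do not carry over. Pictures are saved under pics/ and viewed, at most 10 in all, crops included, and the job is handed in when it is done.

Besides the shell and the picture viewer there is one more tool, called after "Emit:" as name(argument=value, ...) on one line, values as JSON. apply_moves: Moves the arm, as the interface text tells. Its arguments: {"type":"object","properties":{"rows":{"type":"array","items":{"type":"object","properties":{"x":{"type":"number"},"y":{"type":"number"},"z":{"type":"number"},"ax":{"type":"number"},"ay":{"type":"number"},"az":{"type":"number"},"gripper":{"type":"number"}}}},"newtons":{"type":"number"}},"required":["rows"]}

```bash
ls; mkdir -p pics; python3 - <<'E'
from workcell import *
import cv2
o=get_obs();print(o)
for n in("side","top"):
    c=camera(n);cv2.imwrite(f"pics/{n}0.png",c["color"][...,::-1]);print({k:v for k,v in c.items() if k!="color"})
try: print(tcp_to_tips)
except Exception as e: print(e)
E
```

```text
pics
{'clock': 0.0, 'joint_pos': array([ 1.11541545,  0.33287291, -0.06472333,  1.46097299,  0.02158377,
        1.34985046, -0.08849567]), 'joint_velocities': array([-5.73294805e-04,  2.86943486e-04, -1.31162399e-03, -2.70823117e-05,
       -8.83503218e-04,  1.88804334e-05, -8.85628514e-04]), 'tau': array([ 1.83455479e-03, -6.25454664e+01,  5.02007268e-02, -3.91610241e+01,
        1.63600466e-02,  1.01016051e-02, -2.10754627e-05]), 'position': array([ 0.26198617, -0.56704484,  0.24150018]), 'ee_rot': array([ 9.76673786e-01,  2.14727312e-01, -1.71306400e-04, -6.83308662e-04]), 'ft_force': array([-0.44824512,  0.10043005,  0.42056784]), 'torque': array([-0.018319  , -0.0099897 ,  0.03489869]), 'grasp_force': 0.0, 'grip_width': 0.9995773854616364}
{'fov_y': 47.29127072221411, 'cx': 324.6913758687994, 'cy': 235.06788164154, 'rvec': array([ 2.3150598 ,  0.35866286, -0.15942949]), 'tvec': array([-0.54788388,  0.00499707,  1.33427126])}
{'fov_y': 46.0005632425123, 'cx': 320.3796149900554, 'cy': 243.86412822728204, 'rvec': array([ 2.20367486, -2.17722702,  0.06812835]), 'tvec': array([0.03408118, 0.55786062, 1.58574071])}
0.011
```

View pics/side0.png

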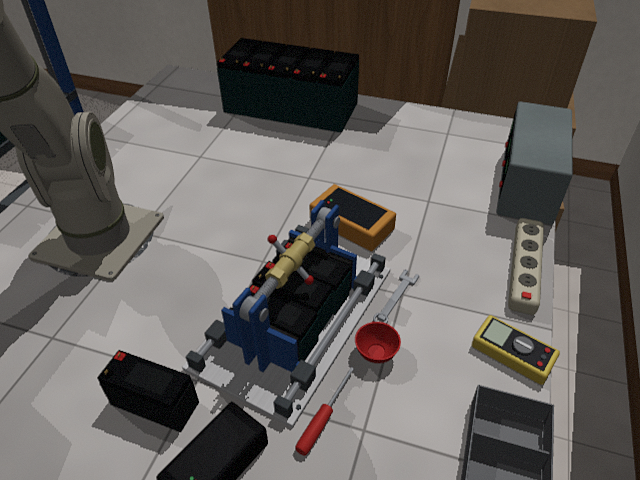

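View pics/top0.png

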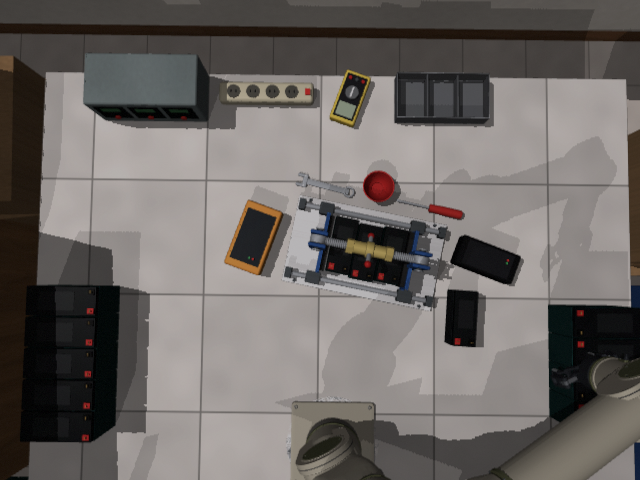

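The side view shows the turnbuckle at about (292,262), with red balls near (272,239) and (309,280). The top view shows it at about (370,248). I'll enlarge both.

```bash
python3 - <<'E'
import cv2,numpy as np
s=cv2.imread("pics/side0.png")[190:310,220:370];t=cv2.imread("pics/top0.png")[190:310,270:460]
f=lambda i:cv2.resize(i,(int(i.shape[1]*4),480),interpolation=cv2.INTER_CUBIC)
cv2.imwrite("pics/s1.png",f(s));cv2.imwrite("pics/t1.png",f(t))
E
```

```text
(no output)
```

View pics/s1.png

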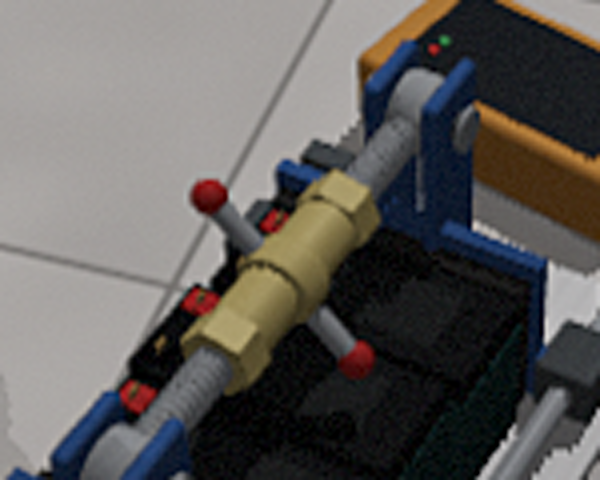

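View pics/t1.png

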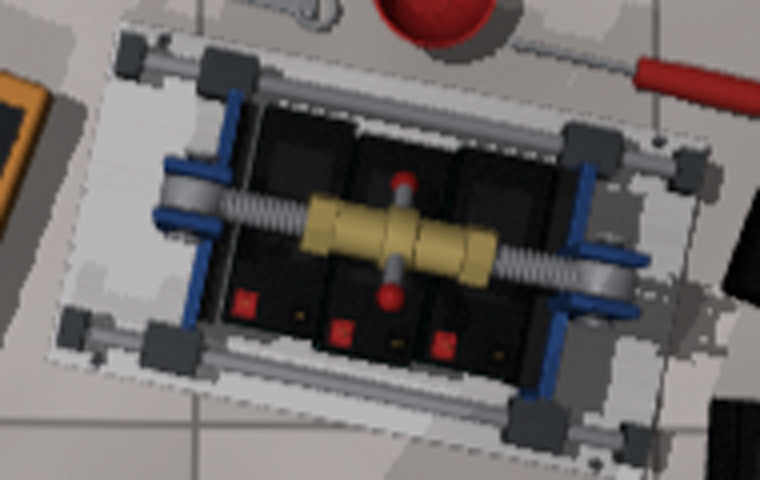

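The side crop shows the balls at full-frame (272,239) on the base side and (309,280) on the far side. The top crop shows them at (367,264) and (371,236). Next I triangulate.

```bash
cat > h.py <<'E'
from workcell import *
import cv2,numpy as np
def P(c):
    f=240/np.tan(np.radians(c["fov_y"]/2))
    K=np.array([[f,0,c["cx"]],[0,f,c["cy"]],[0,0,1]])
    return K@np.c_[cv2.Rodrigues(c["rvec"])[0],c["tvec"]]
def tri(Ps,Pt,s,t):
    X=cv2.triangulatePoints(Ps,Pt,np.array(s,float),np.array(t,float)).ravel();return X[:3]/X[3]
def onz(M,uv,z):
    A=np.c_[M[:,:2],-np.array([*uv,1.])];r=np.linalg.solve(A,-(M[:,2]*z+M[:,3]));return r[:2]
E
python3 - <<'E'
from h import *
Ps,Pt=P(camera("side")),P(camera("top"))
a=tri(Ps,Pt,(271.6,238.6),(367.1,263.9));b=tri(Ps,Pt,(308.9,279.4),(370.6,235.4))
m=(a+b)/2;print(a,b,m,np.linalg.norm(a-b))
d=lambda u,v:((u+.5)/4-.5+270,(v+.5)/4-.5+190)
L=onz(Pt,d(195,195),.19);R=onz(Pt,d(610,275),.19);print(L,R,(L+R)/2)
# base plate corners at z=.012
for q in((120,25),(710,150),(50,360),(640,480)):print(onz(Pt,d(*q),.012))
v=L-R;print("yaw deg of clamp y rel world y",np.degrees(np.arctan2(-v[0],v[1])))
E
```

```text
[ 0.49670968 -0.07600952  0.2108982 ] [ 0.57355405 -0.09072503  0.13803254] [ 0.53513186 -0.08336728  0.17446537] 0.10691589162591048
[0.56061362 0.04610481] [ 0.51316257 -0.21648044] [ 0.5368881  -0.08518782]
[0.69445443 0.10179944]
[ 0.60989084 -0.31980392]
[0.45492347 0.14795235]
[ 0.37538545 -0.2699614 ]
yaw deg of clamp y rel world y -10.243218133457477
```

The bar length (107 mm) and mid height (174 mm) match the text. Clamp yaw is about -11°. One ball is up at -47°, so the joint reads about 133° (2.32 rad) and the goal is about 405°.

The plan is to pinch the upper ball with the fingers closing along the axis and carry it over the top. Then I regrasp the other ball and do the same. First I turn the tool -36° in yaw while rising.

Emit:
apply_moves(rows=[{"z": -15, "az": 7.1}, {"z": -15, "az": 7.1}, {"z": -15, "az": 7.1}, {"z": -15, "az": 7.1}, {"z": -15, "az": 7.1}])

```text
invalid input at $.rows[0]: expected keys x, y, z, ax, ay, az, gripper
```

Emit:
apply_moves(rows=[{"x": 8, "y": -30}, {"x": 8, "y": -30}, {"x": 8, "y": -30}, {"x": 8, "y": -30}, {"x": 8, "y": -30}])

```text
invalid input at $.rows[0]: expected keys x, y, z, ax, ay, az, gripper
```

Emit:
apply_moves(rows=[{"x": 8, "y": -30}, {"x": 8, "y": -30}, {"x": 8, "y": -30}, {"x": 8, "y": -30}, {"x": 8, "y": -30}])

```text
invalid input at $.rows[0]: expected keys x, y, z, ax, ay, az, gripper
```

```bash
cat >> h.py <<'E'
from scipy.spatial.transform import Rotation as Rn
M=np.array([.535,-.0835,.1745]);Y=np.radians(-11)
def rel():
    o=get_obs();d=(o["position"]-M)*1000;c,s=np.cos(Y),np.sin(Y)
    q=Rn.from_quat(o["ee_rot"]).as_matrix()
    print("t %.2f clampxyz"%o["clock"],np.round([c*d[0]+s*d[1],-s*d[0]+c*d[1],d[2]],1),"grasp z %.1f"%(d[2]+8),"yaw %.1f"%np.degrees(np.arctan2(q[1,0],q[0,0])),"tilt",np.round(q[:2,2],3),"F",np.round(o["ft_force"],1),"w %.3f g %.1f"%(o["grip_width"],o["grasp_force"]),np.round(o["joint_pos"],2))
E
python3 -c "from h import *;rel()"
```

```text
t 0.20 clampxyz [-175.6 -526.9   67.3] grasp z 75.3 yaw 24.8 tilt [-0.     0.001] F [0.6 0.4 0.2] w 0.999 g 0.0 [ 1.12  0.33 -0.06  1.46  0.02  1.35 -0.09]
```

Emit:
apply_moves(rows=[{"x": 0, "y": 0, "z": -15, "ax": 0, "ay": 0, "az": 7.1, "gripper": 0}, {"x": 0, "y": 0, "z": -15, "ax": 0, "ay": 0, "az": 7.1, "gripper": 0}, {"x": 0, "y": 0, "z": -15, "ax": 0, "ay": 0, "az": 7.1, "gripper": 0}, {"x": 0, "y": 0, "z": -15, "ax": 0, "ay": 0, "az": 7.1, "gripper": 0}, {"x": 0, "y": 0, "z": -15, "ax": 0, "ay": 0, "az": 7.1, "gripper": 0}])

```text
clock: 0.62
position: [0.2621, -0.5673, 0.3179]
ee_rot: [0.995, -0.096, -0.0, -0.0]
ft_force: [0.5, 0.1, 0.4]
grip_width: 0.995
grasp_force: 0.0
```

Emit:
apply_moves(rows=[{"x": 8, "y": -30, "z": 0, "ax": 0, "ay": 0, "az": 0, "gripper": 0}, {"x": 8, "y": -30, "z": 0, "ax": 0, "ay": 0, "az": 0, "gripper": 0}, {"x": 8, "y": -30, "z": 0, "ax": 0, "ay": 0, "az": 0, "gripper": 0}, {"x": 8, "y": -30, "z": 0, "ax": 0, "ay": 0, "az": 0, "gripper": 0}, {"x": 8, "y": -30, "z": 0, "ax": 0, "ay": 0, "az": 0, "gripper": 0}])

```text
clock: 1.03
position: [0.3297, -0.4259, 0.3172]
ee_rot: [0.996, -0.093, -0.0, 0.0]
ft_force: [0.8, -0.4, -0.1]
grip_width: 1.001
grasp_force: 0.0
```

Emit:
apply_moves(rows=[{"x": 8, "y": -30, "z": 0, "ax": 0, "ay": 0, "az": 0, "gripper": 0}, {"x": 8, "y": -30, "z": 0, "ax": 0, "ay": 0, "az": 0, "gripper": 0}, {"x": 8, "y": -30, "z": 0, "ax": 0, "ay": 0, "az": 0, "gripper": 0}, {"x": 8, "y": -30, "z": 0, "ax": 0, "ay": 0, "az": 0, "gripper": 0}, {"x": 8, "y": -30, "z": 0, "ax": 0, "ay": 0, "az": 0, "gripper": 0}])

```text
clock: 1.45
position: [0.3968, -0.286, 0.3173]
ee_rot: [0.996, -0.093, 0.0, 0.0]
ft_force: [0.7, -0.0, 0.4]
grip_width: 0.998
grasp_force: 0.0
```

```bash
python3 -c "from h import *;rel()"
```

```text
t 1.45 clampxyz [ -97.  -225.1  142.8] grasp z 150.8 yaw -10.7 tilt [-0. -0.] F [ 0.7 -0.   0.4] w 0.998 g 0.0 [ 0.75  0.01 -0.22  1.68  0.    1.45 -1.23]
```

Emit:
apply_moves(rows=[{"x": 9, "y": -35, "z": 0, "ax": 0, "ay": 0, "az": 0, "gripper": 0}, {"x": 9, "y": -35, "z": 0, "ax": 0, "ay": 0, "az": 0, "gripper": 0}, {"x": 9, "y": -35, "z": 0, "ax": 0, "ay": 0, "az": 0, "gripper": 0}, {"x": 9, "y": -35, "z": 0, "ax": 0, "ay": 0, "az": 0, "gripper": 0}, {"x": 9, "y": -35, "z": 0, "ax": 0, "ay": 0, "az": 0, "gripper": 0}])

```text
clock: 1.87
position: [0.4735, -0.1221, 0.3174]
ee_rot: [0.996, -0.093, 0.0, 0.0]
ft_force: [1.0, -0.7, 0.7]
grip_width: 0.999
grasp_force: 0.0
```

Emit:
apply_moves(rows=[{"x": 9, "y": -35, "z": 0, "ax": 0, "ay": 0, "az": 0, "gripper": 0.3}, {"x": 4, "y": -15, "z": 0, "ax": 0, "ay": 0, "az": 0, "gripper": 0.3}, {"x": 0, "y": 0, "z": 20, "ax": 0, "ay": 0, "az": 0, "gripper": 0.3}, {"x": 0, "y": 0, "z": 0, "ax": 0, "ay": 0, "az": 0, "gripper": 0.3}])

```text
clock: 2.2
position: [0.4945, -0.0759, 0.2946]
ee_rot: [0.996, -0.092, -0.002, -0.0]
ft_force: [-0.5, -0.4, -1.0]
grip_width: 0.696
grasp_force: 0.0
```

```bash
python3 - <<'E'
from h import *
rel()
s,t=[camera(n)["color"][...,::-1] for n in("side","top")]
f=lambda i:cv2.resize(i,(400,480),interpolation=cv2.INTER_CUBIC)
cv2.imwrite("pics/a.png",np.hstack([f(s[160:310,230:355]),f(t[190:310,320:420])]))
E
```

```text
t 2.20 clampxyz [-41.2  -0.3 120.1] grasp z 128.1 yaw -10.6 tilt [-0.004  0.001] F [-0.5 -0.4 -1. ] w 0.696 g 0.0 [ 0.5   0.06 -0.45  1.68  0.03  1.41 -1.71]
```

View pics/a.png

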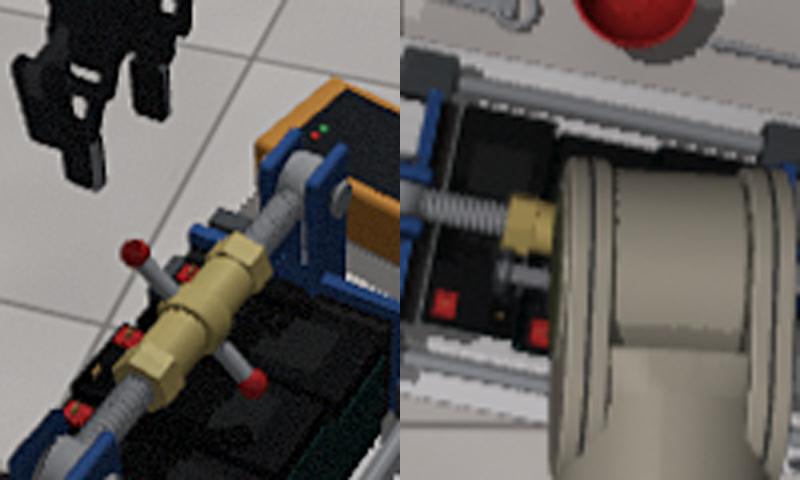

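The side crop shows the open fingers above the base-side ball (ball at crop 135,253) and straddling it along the turnbuckle axis. Now I descend about 92 mm and close gently.

Emit:
apply_moves(rows=[{"x": 2, "y": 0, "z": 30, "ax": 0, "ay": 0, "az": 0, "gripper": 0.3}, {"x": 0, "y": 0, "z": 30, "ax": 0, "ay": 0, "az": 0, "gripper": 0.3}, {"x": 0, "y": 0, "z": 20, "ax": 0, "ay": 0, "az": 0, "gripper": 0.3}, {"x": 0, "y": 0, "z": 12, "ax": 0, "ay": 0, "az": 0, "gripper": 0.3}, {"x": 0, "y": 0, "z": 0, "ax": 0, "ay": 0, "az": 0, "gripper": 0.3}])

```text
clock: 2.72
position: [0.4961, -0.0783, 0.2037]
ee_rot: [0.996, -0.094, -0.002, -0.0]
ft_force: [-0.6, -0.4, -0.2]
grip_width: 0.696
grasp_force: 0.0
```

Emit:
apply_moves(rows=[{"x": 0, "y": 0, "z": 0, "ax": 0, "ay": 0, "az": 0, "gripper": 1}, {"x": 0, "y": 0, "z": 0, "ax": 0, "ay": 0, "az": 0, "gripper": 1}, {"x": 0, "y": 0, "z": 0, "ax": 0, "ay": 0, "az": 0, "gripper": 1}, {"x": 0, "y": 0, "z": 0, "ax": 0, "ay": 0, "az": 0, "gripper": 1}, {"x": 0, "y": 0, "z": 0, "ax": 0, "ay": 0, "az": 0, "gripper": 1}], newtons=40)

```text
clock: 3.13
position: [0.4979, -0.0779, 0.2068]
ee_rot: [0.996, -0.093, 0.001, 0.0]
ft_force: [-1.4, -2.1, 5.5]
grip_width: 0.176
grasp_force: 38.8
```

```bash
python3 - <<'E'
from h import *
rel()
s=camera("side")["color"][...,::-1]
cv2.imwrite("pics/b.png",cv2.resize(s[160:310,230:355],(500,600),interpolation=cv2.INTER_CUBIC))
# incremental arc plan, r=53: from th0 in 8 deg steps
for a,b in((-47,107),(-73,46)):
    th=np.radians(np.arange(a,b+.1,11));p=53*np.c_[np.sin(th),-np.cos(th)];print(np.round(np.diff(p,axis=0),1).tolist())
E
```

```text
t 3.13 clampxyz [-37.5  -1.6  32.3] grasp z 40.3 yaw -10.7 tilt [ 0.002 -0.001] F [-1.4 -2.1  5.5] w 0.176 g 38.8 [ 0.49  0.12 -0.46  1.81  0.06  1.23 -1.74]
[[7.6, -6.7], [8.8, -5.2], [9.6, -3.4], [10.0, -1.5], [10.1, 0.4], [9.9, 2.4], [9.2, 4.2], [8.3, 5.9], [7.0, 7.4], [5.5, 8.6], [3.7, 9.5], [1.9, 10.0], [-0.1, 10.2], [-2.0, 10.0]]
[[3.9, -9.4], [5.6, -8.5], [7.1, -7.2], [8.4, -5.8], [9.3, -4.1], [9.9, -2.2], [10.2, -0.3], [10.0, 1.7], [9.5, 3.6], [8.7, 5.3]]
```

View pics/b.png

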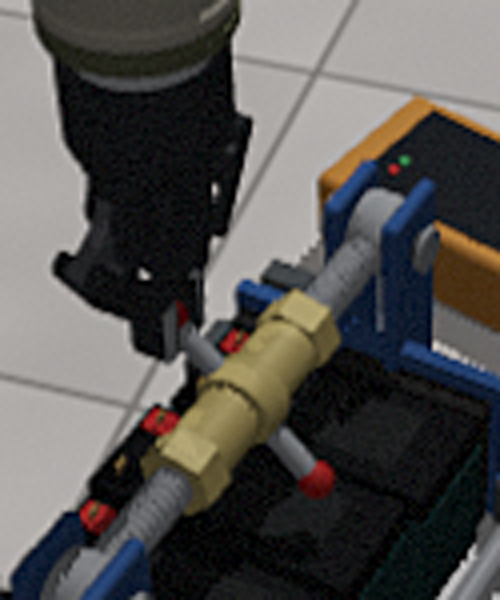

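The side crop shows the ball held between the pads near (180,318), and the width reading agrees. I start the arc.

Emit:
apply_moves(rows=[{"x": 5.2, "y": 0, "z": -4.9, "ax": 0, "ay": 0, "az": 0, "gripper": 1}, {"x": 5.8, "y": 0, "z": -4.1, "ax": 0, "ay": 0, "az": 0, "gripper": 1}, {"x": 6.3, "y": 0, "z": -3.3, "ax": 0, "ay": 0, "az": 0, "gripper": 1}, {"x": 6.7, "y": 0, "z": -2.4, "ax": 0, "ay": 0, "az": 0, "gripper": 1}, {"x": 6.9, "y": 0, "z": -1.5, "ax": 0, "ay": 0, "az": 0, "gripper": 1}])

```text
clock: 3.6
position: [0.5261, -0.0834, 0.2209]
ee_rot: [0.996, -0.093, -0.002, 0.0]
ft_force: [-6.8, 0.8, -6.1]
grip_width: 0.176
grasp_force: 39.2
```

```bash
python3 -c "from h import *;rel()"
```

```text
t 3.60 clampxyz [-8.8 -1.6 46.4] grasp z 54.4 yaw -10.7 tilt [-0.005  0.   ] F [-6.8  0.8 -6.1] w 0.176 g 39.2 [ 0.48  0.18 -0.45  1.71  0.08  1.28 -1.75]
```

It's following with about 7 N. I continue to about 107°.

Emit:
apply_moves(rows=[{"x": 7.1, "y": 0, "z": -0.6, "ax": 0, "ay": 0, "az": 0, "gripper": 1}, {"x": 7.1, "y": 0, "z": 0.4, "ax": 0, "ay": 0, "az": 0, "gripper": 1}, {"x": 7, "y": 0, "z": 1.3, "ax": 0, "ay": 0, "az": 0, "gripper": 1}, {"x": 6.7, "y": 0, "z": 2.3, "ax": 0, "ay": 0, "az": 0, "gripper": 1}, {"x": 6.4, "y": 0, "z": 3.1, "ax": 0, "ay": 0, "az": 0, "gripper": 1}])

```text
clock: 4.02
position: [0.5623, -0.0897, 0.2154]
ee_rot: [0.996, -0.093, 0.001, 0.0]
ft_force: [-0.4, 0.5, -0.2]
grip_width: -0.001
grasp_force: 0.0
```

Emit:
apply_moves(rows=[{"x": 5.9, "y": 0, "z": 4, "ax": 0, "ay": 0, "az": 0, "gripper": 1}, {"x": 5.3, "y": 0, "z": 4.7, "ax": 0, "ay": 0, "az": 0, "gripper": 1}, {"x": 4.6, "y": 0, "z": 5.4, "ax": 0, "ay": 0, "az": 0, "gripper": 1}, {"x": 3.9, "y": 0, "z": 6, "ax": 0, "ay": 0, "az": 0, "gripper": 1}, {"x": 3, "y": 0, "z": 6.4, "ax": 0, "ay": 0, "az": 0, "gripper": 1}])

```text
clock: 4.43
position: [0.5839, -0.0939, 0.1877]
ee_rot: [0.996, -0.093, -0.0, -0.0]
ft_force: [0.0, -0.5, 0.3]
grip_width: -0.001
grasp_force: 0.0
```

```bash
python3 -c "from h import *;rel()"
```

```text
t 4.43 clampxyz [50.  -0.8 13.2] grasp z 21.2 yaw -10.7 tilt [-0.  0.] F [ 0.  -0.5  0.3] w -0.001 g 0.0 [ 0.44  0.33 -0.44  1.61  0.15  1.24 -1.78]
```

The ball slipped out. I'll find the bar angle from the red blobs in the side view.

```bash
cat >> h.py <<'E'
def pj(Pm,X): v=Pm@np.r_[X,1];return v[:2]/v[2]
def ball(th,sg=1,r=.053):
    e=np.array([np.cos(Y)*np.sin(th),np.sin(Y)*np.sin(th),np.cos(th)]);return M+sg*r*e
def angle():
    c=camera("side");h=cv2.cvtColor(c["color"],cv2.COLOR_RGB2HSV)
    m=(((h[...,0]<6)|(h[...,0]>174))&(h[...,1]>170)&(h[...,2]>60)).astype(np.uint8);m[:,:240]=0;m[:,345:]=0;m[:200]=0;m[310:]=0
    n,_,st,ce=cv2.connectedComponentsWithStats(m);Pm=P(c);bl=[(st[i,4],*np.round(ce[i],1)) for i in range(1,n) if st[i,4]>8]
    print("blobs",[tuple(map(float,b)) for b in bl])
    for b in bl:
        d=[np.linalg.norm(pj(Pm,ball(t))-b[1:]) for t in np.radians(range(360))];i=int(np.argmin(d))
        if d[i]<3: print("ball at angle",i,"err %.1f"%d[i])
    return c
E
python3 -c "
from h import *
c=angle();cv2.imwrite('pics/c.png',cv2.resize(c['color'][190:310,240:360,::-1],(600,600),interpolation=cv2.INTER_CUBIC))"
```

```text
blobs [(50.0, 283.7, 237.3), (34.0, 269.1, 264.9), (36.0, 297.3, 280.6), (43.0, 254.1, 288.7)]
ball at angle 347 err 0.3
ball at angle 166 err 0.9
```

View pics/c.png

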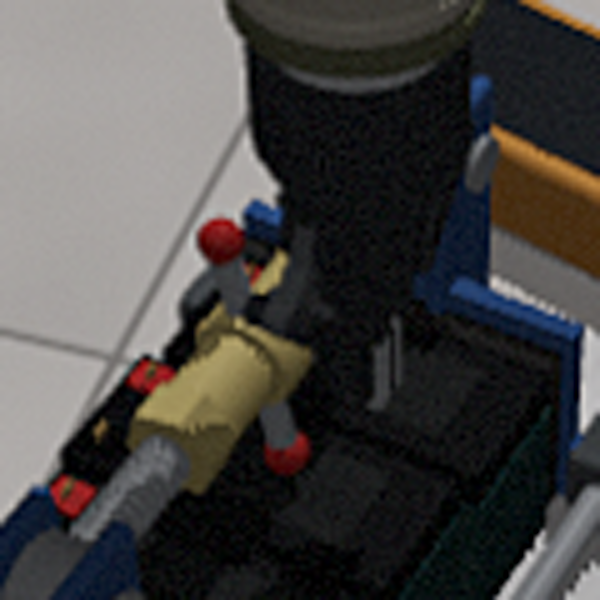

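The crop shows the slack ball up at (220,240), a bar angle of -13°, so the pinch slipped a third of the way. I'll push with the shut fingers instead, nested in the corner between bar and ball. First I rise, go to the base side, and lower behind the ball.

Emit:
apply_moves(rows=[{"x": 0, "y": 0, "z": -38, "ax": 0, "ay": 0, "az": 0, "gripper": 1}, {"x": 0, "y": 0, "z": -37, "ax": 0, "ay": 0, "az": 0, "gripper": 1}, {"x": -31, "y": 0, "z": 0, "ax": 0, "ay": 0, "az": 0, "gripper": 1}, {"x": -31, "y": 0, "z": 0, "ax": 0, "ay": 0, "az": 0, "gripper": 1}, {"x": -30, "y": 0, "z": 0, "ax": 0, "ay": 0, "az": 0, "gripper": 1}])

```text
clock: 4.9
position: [0.4922, -0.0764, 0.2636]
ee_rot: [0.996, -0.093, 0.0, -0.0]
ft_force: [-1.1, 0.2, 1.0]
grip_width: 0.0
grasp_force: 0.0
```

Emit:
apply_moves(rows=[{"x": 0, "y": 0, "z": 18, "ax": 0, "ay": 0, "az": 0, "gripper": 1}, {"x": 0, "y": 0, "z": 17, "ax": 0, "ay": 0, "az": 0, "gripper": 1}, {"x": 0, "y": 0, "z": 0, "ax": 0, "ay": 0, "az": 0, "gripper": 1}])

```text
clock: 5.15
position: [0.4914, -0.0768, 0.226]
ee_rot: [0.996, -0.093, -0.002, 0.0]
ft_force: [-0.8, -1.4, -0.4]
grip_width: -0.002
grasp_force: 0.0
```

```bash
python3 -c "
from h import *
rel();angle()"
```

```text
t 5.15 clampxyz [-44.1  -1.7  51.5] grasp z 59.5 yaw -10.7 tilt [-0.004 -0.   ] F [-0.8 -1.4 -0.4] w -0.002 g 0.0 [ 0.5   0.09 -0.46  1.79  0.04  1.27 -1.73]
blobs [(52.0, 283.9, 237.5), (35.0, 269.1, 265.0), (36.0, 297.3, 280.6), (34.0, 253.8, 288.7)]
ball at angle 348 err 0.2
ball at angle 166 err 0.9
```

Emit:
apply_moves(rows=[{"x": 6, "y": 0, "z": 0, "ax": 0, "ay": 0, "az": 0, "gripper": 1}, {"x": 6, "y": 0, "z": 0, "ax": 0, "ay": 0, "az": 0, "gripper": 1}, {"x": 6, "y": 0, "z": 0, "ax": 0, "ay": 0, "az": 0, "gripper": 1}, {"x": 6, "y": 0, "z": -0.5, "ax": 0, "ay": 0, "az": 0, "gripper": 1}, {"x": 7, "y": 0, "z": -0.5, "ax": 0, "ay": 0, "az": 0, "gripper": 1}])

```text
clock: 5.62
position: [0.524, -0.0825, 0.2302]
ee_rot: [0.996, -0.093, -0.001, -0.0]
ft_force: [-5.7, 1.3, 2.5]
grip_width: 0.0
grasp_force: 3.1
```

Emit:
apply_moves(rows=[{"x": 7, "y": 0, "z": -0.5, "ax": 0, "ay": 0, "az": 0, "gripper": 1}, {"x": 6.5, "y": 0, "z": 0, "ax": 0, "ay": 0, "az": 0, "gripper": 1}, {"x": 6.5, "y": 0, "z": 0, "ax": 0, "ay": 0, "az": 0, "gripper": 1}, {"x": 5.5, "y": 0, "z": 2, "ax": 0, "ay": 0, "az": 0, "gripper": 1}, {"x": 5.5, "y": 0, "z": 3, "ax": 0, "ay": 0, "az": 0, "gripper": 1}])

```text
clock: 6.03
position: [0.5532, -0.088, 0.2239]
ee_rot: [0.996, -0.093, -0.003, -0.0]
ft_force: [-10.2, 2.4, -3.4]
grip_width: 0.001
grasp_force: 4.4
```

```bash
python3 -c "
from h import *
rel();angle()"
```

```text
t 6.03 clampxyz [18.7 -1.  49.4] grasp z 57.4 yaw -10.7 tilt [-0.005  0.001] F [-10.2   2.4  -3.4] w 0.001 g 4.4 [ 0.47  0.24 -0.45  1.64  0.11  1.3  -1.76]
blobs [(21.0, 287.1, 245.3), (64.0, 306.5, 251.1), (38.0, 269.9, 264.5), (42.0, 254.2, 288.8)]
ball at angle 43 err 0.3
```

The push works: the ball is at 43° as planned. I continue down to about 85°, then lift, shift outward, and press the ball down further.

Emit:
apply_moves(rows=[{"x": 4, "y": 0, "z": 4.5, "ax": 0, "ay": 0, "az": 0, "gripper": 1}, {"x": 4, "y": 0, "z": 5, "ax": 0, "ay": 0, "az": 0, "gripper": 1}, {"x": 2.5, "y": 0, "z": 5.5, "ax": 0, "ay": 0, "az": 0, "gripper": 1}, {"x": 2, "y": 0, "z": 6, "ax": 0, "ay": 0, "az": 0, "gripper": 1}, {"x": 1, "y": 0, "z": 7, "ax": 0, "ay": 0, "az": 0, "gripper": 1}])

```text
clock: 6.5
position: [0.57, -0.0913, 0.1987]
ee_rot: [0.996, -0.093, 0.002, 0.0]
ft_force: [3.5, -1.2, 9.4]
grip_width: -0.002
grasp_force: 4.1
```

Emit:
apply_moves(rows=[{"x": 0, "y": 0, "z": -20, "ax": 0, "ay": 0, "az": 0, "gripper": 1}, {"x": 9, "y": 0, "z": 0, "ax": 0, "ay": 0, "az": 0, "gripper": 1}, {"x": 9, "y": 0, "z": 0, "ax": 0, "ay": 0, "az": 0, "gripper": 1}])

```text
clock: 6.75
position: [0.5869, -0.0944, 0.2184]
ee_rot: [0.996, -0.093, 0.002, 0.0]
ft_force: [0.3, -0.5, -0.2]
grip_width: 0.001
grasp_force: 0.0
```

```bash
python3 -c "
from h import *
rel();angle()"
```

```text
t 6.75 clampxyz [53.  -0.8 43.9] grasp z 51.9 yaw -10.7 tilt [ 0.003 -0.001] F [ 0.3 -0.5 -0.2] w 0.001 g 0.0 [ 0.45  0.31 -0.45  1.56  0.14  1.3  -1.78]
blobs [(22.0, 287.6, 245.0), (31.0, 266.6, 252.0), (35.0, 269.4, 264.9), (59.0, 314.3, 265.9), (31.0, 255.1, 289.2)]
ball at angle 264 err 0.8
ball at angle 81 err 0.2
```

Emit:
apply_moves(rows=[{"x": 0, "y": 0, "z": 14, "ax": 0, "ay": 0, "az": 0, "gripper": 1}, {"x": 0, "y": 0, "z": 7, "ax": 0, "ay": 0, "az": 0, "gripper": 1}, {"x": 0, "y": 0, "z": 7, "ax": 0, "ay": 0, "az": 0, "gripper": 1}, {"x": -1, "y": 0, "z": 6, "ax": 0, "ay": 0, "az": 0, "gripper": 1}, {"x": -1, "y": 0, "z": 6, "ax": 0, "ay": 0, "az": 0, "gripper": 1}])

```text
clock: 7.22
position: [0.5846, -0.094, 0.1775]
ee_rot: [0.996, -0.093, 0.002, 0.0]
ft_force: [2.6, -0.9, 7.3]
grip_width: 0.003
grasp_force: 3.6
```

Emit:
apply_moves(rows=[{"x": -1, "y": 0, "z": 5, "ax": 0, "ay": 0, "az": 0, "gripper": 1}, {"x": -1, "y": 0, "z": 5, "ax": 0, "ay": 0, "az": 0, "gripper": 1}, {"x": 0, "y": 0, "z": 5, "ax": 0, "ay": 0, "az": 0, "gripper": 1}, {"x": 0, "y": 0, "z": 0, "ax": 0, "ay": 0, "az": 0, "gripper": 1}])

```text
clock: 7.55
position: [0.5817, -0.0934, 0.1617]
ee_rot: [0.996, -0.093, 0.0, -0.0]
ft_force: [1.3, -0.4, 3.4]
grip_width: -0.005
grasp_force: 1.9
```

```bash
python3 -c "
from h import *
rel();angle()"
```

```text
t 7.55 clampxyz [ 47.8  -0.8 -12.8] grasp z -4.8 yaw -10.7 tilt [0.001 0.   ] F [ 1.3 -0.4  3.4] w -0.005 g 1.9 [ 0.44  0.35 -0.44  1.64  0.16  1.19 -1.79]
blobs [(42.0, 271.2, 238.7), (21.0, 287.3, 245.2), (38.0, 269.5, 265.1), (23.0, 309.2, 280.7), (37.0, 255.1, 288.4)]
ball at angle 311 err 0.4
ball at angle 133 err 1.5
```

The joint now reads about 311°, and the other ball is at -49° on the base side. I go around behind it.

Emit:
apply_moves(rows=[{"x": 0, "y": 0, "z": -35, "ax": 0, "ay": 0, "az": 0, "gripper": 1}, {"x": 0, "y": 0, "z": -35, "ax": 0, "ay": 0, "az": 0, "gripper": 1}, {"x": 0, "y": 0, "z": -30, "ax": 0, "ay": 0, "az": 0, "gripper": 1}, {"x": -30, "y": 0, "z": 0, "ax": 0, "ay": 0, "az": 0, "gripper": 1}, {"x": -30, "y": 0, "z": 0, "ax": 0, "ay": 0, "az": 0, "gripper": 1}])

```text
clock: 8.02
position: [0.5228, -0.082, 0.2629]
ee_rot: [0.996, -0.093, 0.001, -0.0]
ft_force: [-0.7, -0.1, 0.3]
grip_width: 0.003
grasp_force: 0.0
```

Emit:
apply_moves(rows=[{"x": -30, "y": 0, "z": 0, "ax": 0, "ay": 0, "az": 0, "gripper": 1}, {"x": -28, "y": 0, "z": 0, "ax": 0, "ay": 0, "az": 0, "gripper": 1}, {"x": 0, "y": 0, "z": 27, "ax": 0, "ay": 0, "az": 0, "gripper": 1}, {"x": 0, "y": 0, "z": 27, "ax": 0, "ay": 0, "az": 0, "gripper": 1}, {"x": 0, "y": 0, "z": 0, "ax": 0, "ay": 0, "az": 0, "gripper": 1}])

```text
clock: 8.43
position: [0.4623, -0.0714, 0.2036]
ee_rot: [0.996, -0.093, -0.003, -0.0]
ft_force: [-0.5, 0.7, -1.5]
grip_width: -0.001
grasp_force: 0.0
```

```bash
python3 -c "
from h import *
rel();angle()"
```

```text
t 8.43 clampxyz [-73.7  -2.   29.1] grasp z 37.1 yaw -10.7 tilt [-0.007  0.001] F [-0.5  0.7 -1.5] w -0.001 g 0.0 [ 0.52  0.04 -0.47  1.89  0.02  1.22 -1.72]
blobs [(43.0, 271.1, 238.8), (21.0, 287.4, 245.3), (40.0, 269.6, 265.2), (51.0, 310.4, 278.9), (30.0, 255.6, 288.8)]
ball at angle 311 err 0.4
ball at angle 128 err 0.4
```

Emit:
apply_moves(rows=[{"x": 6, "y": 0, "z": -2, "ax": 0, "ay": 0, "az": 0, "gripper": 1}, {"x": 6, "y": 0, "z": -2, "ax": 0, "ay": 0, "az": 0, "gripper": 1}, {"x": 5, "y": 0, "z": -4, "ax": 0, "ay": 0, "az": 0, "gripper": 1}, {"x": 5, "y": 0, "z": -4, "ax": 0, "ay": 0, "az": 0, "gripper": 1}, {"x": 6, "y": 0, "z": -4, "ax": 0, "ay": 0, "az": 0, "gripper": 1}])

```text
clock: 8.9
position: [0.4904, -0.0762, 0.2254]
ee_rot: [0.996, -0.093, -0.004, 0.0]
ft_force: [-15.9, 3.1, 11.0]
grip_width: -0.003
grasp_force: 8.7
```

Emit:
apply_moves(rows=[{"x": 6, "y": 0, "z": -3, "ax": 0, "ay": 0, "az": 0, "gripper": 1}, {"x": 6, "y": 0, "z": -2, "ax": 0, "ay": 0, "az": 0, "gripper": 1}, {"x": 6, "y": 0, "z": -2, "ax": 0, "ay": 0, "az": 0, "gripper": 1}, {"x": 6, "y": 0, "z": -1, "ax": 0, "ay": 0, "az": 0, "gripper": 1}])

```text
clock: 9.23
position: [0.5169, -0.0812, 0.2339]
ee_rot: [0.996, -0.093, -0.0, 0.0]
ft_force: [-7.6, 2.2, 5.3]
grip_width: 0.003
grasp_force: 4.0
```

```bash
python3 -c "
from h import *
rel();angle()"
```

```text
t 9.23 clampxyz [-18.2  -1.2  59.4] grasp z 67.4 yaw -10.7 tilt [-0.001 -0.   ] F [-7.6  2.2  5.3] w 0.003 g 4.0 [ 0.49  0.15 -0.46  1.72  0.07  1.29 -1.74]
blobs [(62.0, 289.0, 238.8), (45.0, 269.4, 265.4), (27.0, 291.7, 279.4), (32.0, 255.8, 288.5)]
ball at angle 359 err 0.4
ball at angle 179 err 1.4
```

The joint is at 360°. I make the final eighth of a turn.

Emit:
apply_moves(rows=[{"x": 6, "y": 0, "z": 2.5, "ax": 0, "ay": 0, "az": 0, "gripper": 1}, {"x": 6.5, "y": 0, "z": 2.5, "ax": 0, "ay": 0, "az": 0, "gripper": 1}, {"x": 6.5, "y": 0, "z": 0, "ax": 0, "ay": 0, "az": 0, "gripper": 1}, {"x": 6.5, "y": 0, "z": 1, "ax": 0, "ay": 0, "az": 0, "gripper": 1}, {"x": 6, "y": 0, "z": 2, "ax": 0, "ay": 0, "az": 0, "gripper": 1}])

```text
clock: 9.7
position: [0.5465, -0.0869, 0.224]
ee_rot: [0.996, -0.093, -0.002, -0.0]
ft_force: [-12.4, 1.9, -1.9]
grip_width: -0.001
grasp_force: 5.7
```

Emit:
apply_moves(rows=[{"x": 5, "y": 0, "z": 2.5, "ax": 0, "ay": 0, "az": 0, "gripper": 1}, {"x": 2, "y": 0, "z": 1, "ax": 0, "ay": 0, "az": 0, "gripper": 1}, {"x": 0, "y": 0, "z": 0, "ax": 0, "ay": 0, "az": 0, "gripper": 1}])

```text
clock: 9.95
position: [0.5533, -0.0881, 0.2203]
ee_rot: [0.996, -0.093, -0.003, -0.0]
ft_force: [-8.9, 1.2, 0.1]
grip_width: -0.0
grasp_force: 4.0
```

```bash
python3 -c "
from h import *
rel();angle()"
```

```text
t 9.95 clampxyz [18.9 -1.1 45.8] grasp z 53.8 yaw -10.7 tilt [-0.005  0.001] F [-8.9  1.2  0.1] w -0.000 g 4.0 [ 0.47  0.24 -0.46  1.64  0.11  1.29 -1.76]
blobs [(20.0, 286.3, 245.8), (63.0, 307.0, 251.7), (42.0, 269.7, 264.6), (30.0, 256.0, 288.4)]
ball at angle 44 err 0.2
```

The joint is at 404°, 0.77 rad past contact. I back off and check.

Emit:
apply_moves(rows=[{"x": -6, "y": 0, "z": -3, "ax": 0, "ay": 0, "az": 0, "gripper": 1}, {"x": -6, "y": 0, "z": -15, "ax": 0, "ay": 0, "az": 0, "gripper": 1}, {"x": -10, "y": 0, "z": -35, "ax": 0, "ay": 0, "az": 0, "gripper": 1}, {"x": -15, "y": 10, "z": -35, "ax": 0, "ay": 0, "az": 0, "gripper": 1}, {"x": -10, "y": 35, "z": 0, "ax": 0, "ay": 0, "az": 0, "gripper": 1}])

```text
clock: 10.42
position: [0.5029, -0.1188, 0.3172]
ee_rot: [0.996, -0.089, 0.006, -0.0]
ft_force: [1.8, 0.0, 0.6]
grip_width: -0.002
grasp_force: 0.0
```

Emit:
apply_moves(rows=[{"x": -10, "y": 38, "z": 0, "ax": 0, "ay": 0, "az": 0, "gripper": 1}, {"x": -10, "y": 38, "z": 0, "ax": 0, "ay": 0, "az": 0, "gripper": 1}, {"x": -10, "y": 38, "z": 0, "ax": 0, "ay": 0, "az": 0, "gripper": 1}, {"x": -10, "y": 38, "z": 0, "ax": 0, "ay": 0, "az": 0, "gripper": 1}, {"x": 0, "y": 0, "z": 0, "ax": 0, "ay": 0, "az": 0, "gripper": 1}])

```text
clock: 10.83
position: [0.4284, -0.2738, 0.31]
ee_rot: [0.995, -0.099, 0.001, 0.002]
ft_force: [-1.6, -0.8, -0.3]
grip_width: -0.006
grasp_force: 0.0
```

```bash
python3 -c "
from h import *
rel();c=angle();t=camera('top')
f=lambda i:cv2.resize(i,(400,480),interpolation=cv2.INTER_CUBIC)
cv2.imwrite('pics/e.png',np.hstack([f(c['color'][190:370,210:360,::-1]),f(t['color'][180:324,300:420,::-1])]))"
```

```text
t 10.83 clampxyz [ -68.3 -207.1  135.5] grasp z 143.5 yaw -11.3 tilt [ 0.001 -0.004] F [-1.6 -0.8 -0.3] w -0.006 g 0.0 [ 0.74  0.06 -0.27  1.65  0.02  1.44 -1.3 ]
blobs [(20.0, 286.3, 245.8), (66.0, 307.1, 252.0), (41.0, 269.7, 264.6), (27.0, 256.2, 288.2)]
ball at angle 45 err 0.2
```

View pics/e.png

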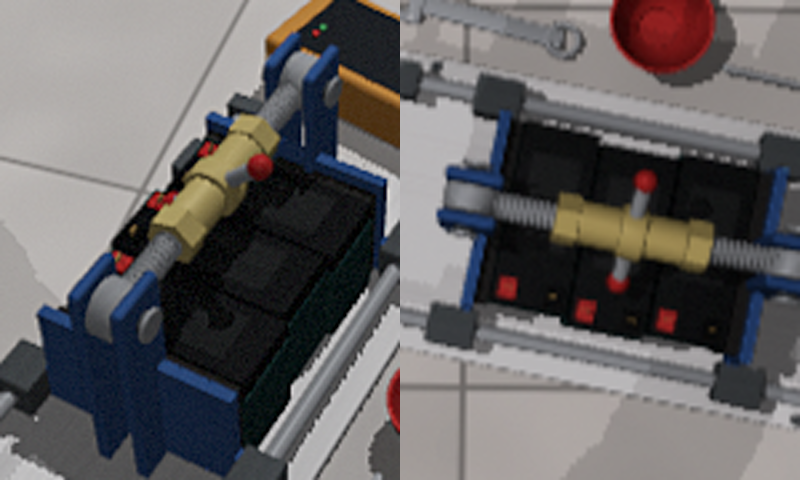

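The plates sit tight against the batteries with no gaps, and the bar has stayed at 45° (405° in all). The robot is clear, so I hand in.

```bash
python3 -c "
from workcell import *
print(hand_in())"
```

```text
the job is handed in; nothing more can be done
None
```

The turnbuckle is tightened to about 405° (roughly an eighth of a turn past where the pads meet the row), both plates look tight on the batteries, nothing else was seen to move, and the job is handed in.

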